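# Spread a snap ring onto the axle of a whirling table and hold it

### The job

Take the snap-ring pliers off their wooden rest by the two handles and squeeze the handles right together, so that the ring on their tips spreads; then bring the spread ring over the top of the upright axle of the whirling table and gently slide it down until it is level with the groove. Finish while still holding the pliers there: handles fully squeezed, pliers level, the ring centred around the groove without touching the axle, and nothing but the gripper carrying the pliers. Leave the bottle, slide box and spatula where they are.

Things in the scene. Friction and masses are not known exactly. Their poses are not given: they have to be found in the camera images.
- pliers: Loose snap-ring pliers, level in their rest, about 185 g; a snap ring is on their tips and stays there. Origin: the gripping place, midway between the two black rubber handles and half-way up them; x runs along the pliers to the ring, y across the handles, z up. Handles 16 mm high, from x = -45 to +35 mm; pivot at x = 52 mm, 20 mm high. Centre of mass near x = 34 mm. Grip from above, fingers closing along y.
- handle_l (a joint): Squeeze of the handles: 0 relaxed, 0.2 rad at the stop; both handles turn alike and spread the ring. Over their outsides, relaxed: 57 mm at the pliers' origin, 61 mm 11 mm behind it; at the stop they are parallel, 36 mm over the outsides. A spring resists: about 6 N per finger at first, 15 N at the stop; grip with about 40 N.
- ring_center (a point): Centre of the snap ring, 105 mm ahead of the pliers' origin and 20 mm lower; axes as the pliers. The ring is a steel C, 4 mm thick, about 41 mm long and 36 mm wide, its eyes towards the pliers. Relaxed, its arms come within 9.3 mm of this point, in the way of the axle; fully squeezed, it leaves a free circle of at least 14 mm radius about this point.
- rest: Fixed wooden rest of the pliers: base plate 125 x 100 x 8 mm, origin under its centre, and two cross bars 14 mm wide, centred 46 mm before and behind the centre, tops 45 mm above the bench. The handles are free for the fingers between the bars.
- machine: Fixed whirling table: origin on the bench under the axle. Grey base 30 mm high, 110 mm wide, reaching from 65 mm behind the axle to 130 mm ahead of it along its x axis; a pulley of 72 mm diameter up to 75 mm height and a brass collar of 32 mm diameter up to 90 mm sit round the axle; a crank disc of 64 mm diameter, 88 mm along x, whose handle ends 72 mm above the bench.
- groove (a point): Centre of the groove in the axle, on the axle's centre line, 110 mm above the bench. The axle is upright, 20 mm in diameter; the groove is 6 mm wide and 15 mm in diameter. The axle ends 20 mm above this point (chamfered), and the brass collar begins 20 mm below it.
- bottle: Amber bottle, bystander, 60 mm diameter, 135 mm high, standing; origin under its centre.
- slide_box: White box for microscope slides, bystander, 45 x 80 x 28 mm; origin under its centre.
- spatula: Spatula with a handle, bystander, 180 mm long, lying flat.
Mind the look-alikes: they are no part of the job. Of the things like the pliers, leave any that is blue, green or red; of the rest the larger one is meant.

How it is judged:
By the outcome, as a careful person would: the job done as asked, in the order asked, and still so for the second after the job is handed in, while the arm keeps its last pose, push and grip.
It also fails if it takes over 38 s, if anything falls off the work surface, if the arm or the gripper's body presses on something with over 40 N, if the wrist force passes 120 N, or if a joint passes its speed limit or range.

### The arm

A 6-joint arm with a two-finger parallel gripper is mounted at the origin on the work surface. World frame = base frame: x ahead of the robot, y to its left, z up, the work surface at z = 0. Lengths are in mm, angles in rad, forces in N, time in s.
With the tool pointing down it reaches from about 325 to 925 mm from the base axis. Payload 3.1 kg.
Tool frame: the origin (TCP) lies midway between the tips of the shut fingers; the grasp point (between the pads) lies 19 mm behind it; z points along the fingers, y is the direction in which the jaws open and shut (so a half turn about z gives the same grasp; the last joint's range is limited). The gripper opens to 85 mm and grips with 20 to 120 N. Pads are 22 mm wide; open, the fingers measure 114 mm over their backs; the gripper's body (76 mm by 85 mm) begins 54 mm behind the grasp point. The pads swing forward as they close: fully open they stand 13 mm farther back than shut.
Start: joints at [-1.215, 0.217, 1.613, -0, 1.311, -0.112], TCP at [281.849, -557.853, 231.3] pointing down, gripper open.
Joint ranges: [-2.75, 2.75], [-0.78, 2.1], [0.31, 2.55], [-1.13, 4.27], [0.13, 2.63], [-2.58, 2.58]. Speed limits (rad/s): [2.79, 2.79, 3.14, 3.14, 3.14, 3.14].

### API

Orientations are given as a rotation vector (axis times angle).
In Python, from rig import robot gives the robot as it stands.
- The arm moves only by the shell command python3 -m jog 'ROWS' [FORCE]. ROWS is JSON, a list of rows, each an object with "fingers": the closure, from 0 (fully open) to 1 (shut); "xyz": the shift along the tool's x, y, z in m, a list of three; "twist": the turn, a rotation vector about the tool's x, y, z in rad, a list of three. A call has 1 to 5 rows; each row shifts and turns the pose as measured when the row begins, along the tool's axes as they then stand; what a row does not reach is not made up. A row lasts 1/12 s, in which the tool goes at most 41.7 mm and 7.16 degrees, less where a joint would pass 70% of its speed; a pose out of reach is approached as far as the arm can. A call is refused whole if a number of a shift passes 0.0417 or a number of a turn 0.125, either way. A call with a gripper value outside its range is refused whole. The fingers move at their own pace and stop on an object; FORCE is the grip in N (left out, the last holds). Time passes only in rows, so rows that do not move let the fingers close. It gives the time, the measured TCP pose, the force and the opening at its end, in the units of the state.
- robot.observe(): the state, without advancing time (a new reading comes with each control period).
- robot.read_camera(name): name is "side" or "top"; returns a dict with "img" (400x640x3 uint8, red, green, blue), "fov_y" (degrees; the focal length in pixels is half the picture's height over the tangent of half this angle, whatever the lens; pixels are square), "cx", "cy" (the principal point, pixels), "rvec" (rotation vector, rad) and "tvec" (3), from world to camera coordinates, as OpenCV has them. Camera axes: x right, y down, z forward; pixel columns grow to the right and rows downward; lengths in mm; the calibration is good to about 2 mm. A picture is of the moment at which its call begins. There is no depth.
- robot.close_job(): hands the job in, once; it reports no verdict.
The state is a dict: "t": time; "qpos": joint angles; "joint_velocities": joint speeds; "effort": joint torques, N m; "eef_pos": TCP position; "eef_rot": TCP orientation; "contact_force": force on the tool from outside, world axes, zero at the start; "moment": the same for the moment, N m; "width": finger opening in mm.
Only numpy, scipy, OpenCV 4.12 (cv2) and the standard library are available. Lean on these libraries where they do the work, as an engineer would, in place of code of your own. Each camera call takes 0.05 s, during which the arm holds its last target.

## Working session

There is one attempt and no reset: what is moved stays moved. The work goes in short steps, Python scripts to look and compute and a shell command to move; the robot and the scene stay as the last step left them, time stands still between calls to the robot, and variables do not carry over. Pictures are saved under pics/ and viewed, and the job is handed in when it is done.

```bash
mkdir -p pics; ls; cat > h.py <<'E'
import numpy as np, cv2
from rig import robot
def snap(n,f):
    c=robot.read_camera(n); cv2.imwrite('pics/'+f,cv2.cvtColor(c['img'],cv2.COLOR_RGB2BGR)); return c
E
python3 - <<'E'
from h import *
import pickle
print(robot.observe())
d={}
for n in('side','top'):
    d[n]=snap(n,n+'0.png'); print(n,{k:v for k,v in d[n].items() if k!='img'})
pickle.dump(d,open('c0.pkl','wb'))
E
```

```text
pics
{'t': 0.0, 'qpos': array([-1.21518596e+00,  2.17756752e-01,  1.61496660e+00, -7.75600917e-07,
        1.31132527e+00, -1.12166645e-01]), 'joint_velocities': array([-0.00057836,  0.00054805,  0.00076466, -0.0006459 ,  0.00111993,
        0.00169374]), 'effort': array([ 2.19779613e-03, -3.96846700e+01, -3.03851259e+01,  8.81826350e-05,
        9.71491827e-03, -9.61456514e-07]), 'eef_pos': array([ 281.55815786, -557.04564488,  229.94973421]), 'eef_rot': array([-3.05368364e+00, -7.27536800e-01,  4.69227418e-04]), 'contact_force': array([-1.24824376,  0.33014415, -0.63135741]), 'moment': array([ 0.00577919,  0.00374042, -0.038107  ]), 'width': 85.24226494196817}
side {'fov_y': 55.36666461013214, 'cx': 314.92341775637, 'cy': 202.50185884278602, 'rvec': array([ 0.68332108, -2.52421077,  1.28423398]), 'tvec': array([417.99472286, 284.19807483, 967.15802689])}
top {'fov_y': 45.40133465855923, 'cx': 323.2478830618292, 'cy': 194.6270715662976, 'rvec': array([ 2.13653098, -2.13961027,  0.13135542]), 'tvec': array([ -66.28634698,  512.80630401, 1152.90708941])}
```

View pics/side0.png

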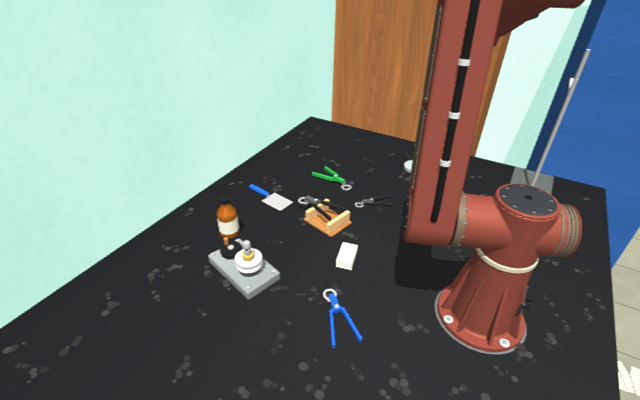

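View pics/top0.png

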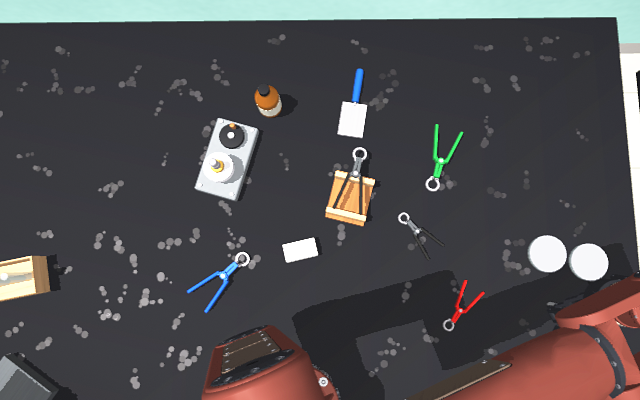

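Things that could be taken for the pliers, by top pixel: black on the rest (355,180), small black on the bench (420,233), blue (222,280), green (442,158), red (462,306). The coloured ones are out. Of the two black ones, the larger is on the rest, so I choose that one. Next is a close crop to check.

```bash
python3 - <<'E'
import pickle,cv2,numpy as np
d=pickle.load(open('c0.pkl','rb'))
t=cv2.cvtColor(d['top']['img'],6-2 if 0 else cv2.COLOR_RGB2BGR); s=cv2.cvtColor(d['side']['img'],cv2.COLOR_RGB2BGR)
a=cv2.resize(t[135:235,310:410],(600,600),interpolation=cv2.INTER_CUBIC); cv2.imwrite('pics/ct.png',a)
cv2.imwrite('pics/cm.png',cv2.resize(t[110:210,180:280],(600,600),interpolation=cv2.INTER_CUBIC))
cv2.imwrite('pics/cs.png',cv2.resize(s[180:305,200:360],(800,625)[:2],interpolation=cv2.INTER_CUBIC)[:600])
E
```

```text
(no output)
```

View pics/ct.png

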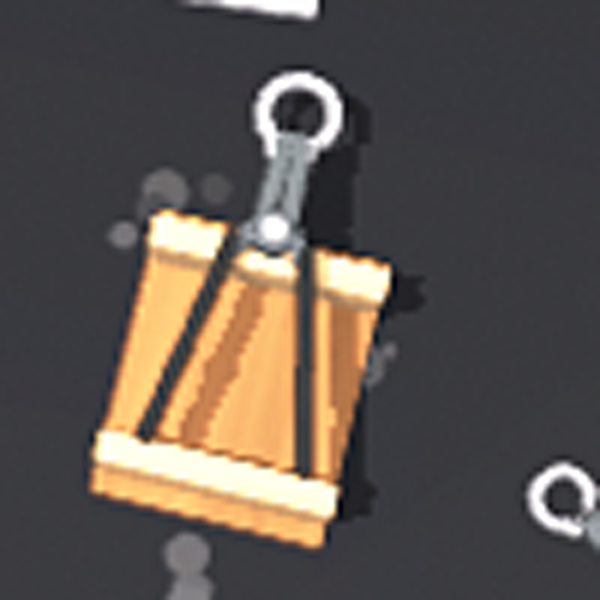

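View pics/cm.png

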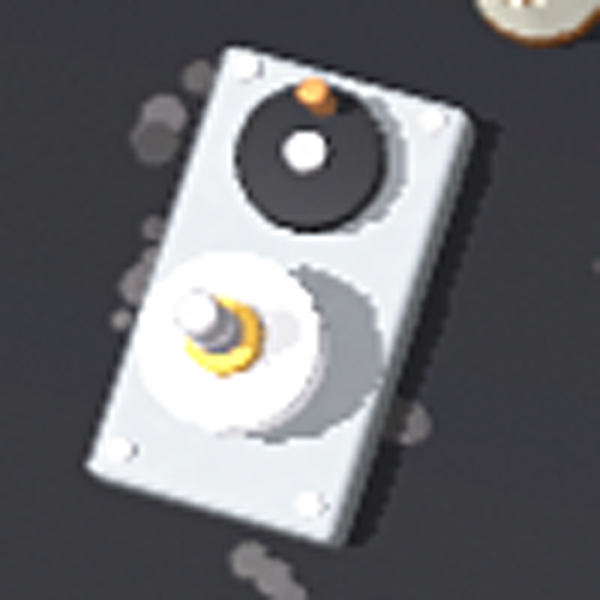

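View pics/cs.png

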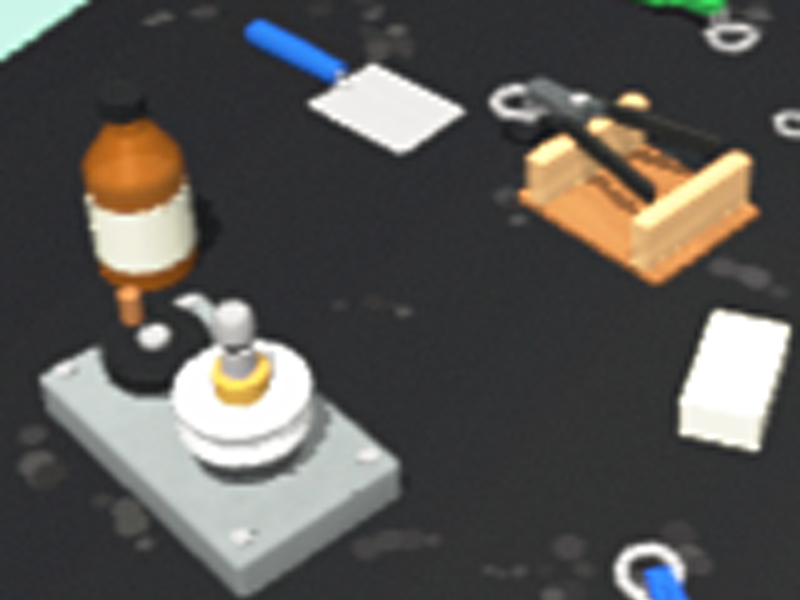

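The crop shows dark grips on the wooden rest with a light pivot and a steel ring, pointing up in the picture. They are clearly larger than the loose black pair. Next I fit the poses from both views.

```bash
cat >> h.py <<'E'
def proj(c,P):
    f=200/np.tan(np.radians(c['fov_y'])/2)
    K=np.array([[f,0,c['cx']],[0,f,c['cy']],[0,0,1.]])
    return cv2.projectPoints(np.array(P,float).reshape(-1,1,3),c['rvec'],c['tvec'],K,None)[0].reshape(-1,2)
def ray(c,uv,z):
    f=200/np.tan(np.radians(c['fov_y'])/2)
    R=cv2.Rodrigues(c['rvec'])[0]; o=-R.T@c['tvec']
    d=R.T@np.array([(uv[0]-c['cx'])/f,(uv[1]-c['cy'])/f,1]); return o+d*(z-o[2])/d[2]
def tri(c1,u1,c2,u2):
    A=[];b=[]
    for c,u in((c1,u1),(c2,u2)):
        f=200/np.tan(np.radians(c['fov_y'])/2)
        R=cv2.Rodrigues(c['rvec'])[0]; o=-R.T@c['tvec']
        d=R.T@np.array([(u[0]-c['cx'])/f,(u[1]-c['cy'])/f,1]); d/=np.linalg.norm(d)
        M=np.eye(3)-np.outer(d,d); A.append(M); b.append(M@o)
    return np.linalg.lstsq(np.vstack(A),np.hstack(b),rcond=None)[0]
E
python3 - <<'E'
from h import *
import pickle
d=pickle.load(open('c0.pkl','rb')); T,S=d['top'],d['side']
ct=lambda x,y:(x/6+310-.42,y/6+135-.42)
cm=lambda x,y:(x/6+180-.42,y/6+110-.42)
cs=lambda x,y:(x/5+200-.4,y/5+180-.4)
np.set_printoptions(precision=1,suppress=True)
print('axle top',ray(T,cm(197,308),130),ray(S,cs(233,310),130),tri(T,cm(197,308),S,cs(233,310)))
for n,p in dict(tl=(228,47),tr=(470,113),bl=(90,465),br=(337,543)).items(): print(n,ray(T,cm(*p),30))
for n,p in dict(tl=(42,380),bl=(240,570),br=(400,463)).items(): print('S',n,ray(S,cs(*p),30))
print('crank disc', ray(T,cm(310,155),50))
print('ring',ray(T,ct(299,112),35),'S',ray(S,cs(517,103),35),tri(T,ct(299,112),S,cs(517,103)))
print('pivot',ray(T,ct(274,229),63),ray(S,cs(583,102),63),tri(T,ct(274,229),S,cs(583,102)))
print('handle ends',ray(T,ct(148,437),61),ray(T,ct(303,475),61))
print('bars rear',ray(T,ct(97,432),45),ray(T,ct(337,484),45),'front far',ray(T,ct(152,210),45),ray(T,ct(391,262),45))
E
```

```text
axle top [579.  188.5 130. ] [579.7 190.7 130. ] [580.1 189.3 128.5]
tl [714.9 204.8  30. ]
tr [685.1 100.2  30. ]
bl [533.7 257.3  30. ]
br [500.4 152.3  30. ]
S tl [714.1 210.3  30. ]
S bl [530.5 262.9  30. ]
S br [501.9 159.8  30. ]
crank disc [661.6 163.8  50. ]
ring [ 617.8 -158.    35. ] S [ 618.5 -152.4   35. ] [ 620.1 -157.7   30.7]
pivot [ 562.6 -145.7   63. ] [ 561.2 -142.6   63. ] [ 563.1 -145.9   60.3]
handle ends [477.7 -94.2  61. ] [ 462.2 -156.5   61. ]
bars rear [481.7 -73.4  45. ] [ 460.1 -171.3   45. ] front far [574.2 -96.2  45. ] [ 552.  -194.7   45. ]
```

Axle at about (579.5, 189.5), machine yaw about -0.28. Pliers origin at about (513.7, -134.8, 53), yaw about -0.217. I turn the tool first so its x axis lies along the pliers.

```bash
cat >> h.py <<'E'
from scipy.spatial.transform import Rotation as Ro
def need(x,y,z,yaw,pitch=0):
    "tool-frame shift (mm) and twist to target with tool x at yaw, z down; pitch>0 = nose up"
    s=robot.observe(); R=Ro.from_rotvec(s['eef_rot'])
    G=Ro.from_euler('z',yaw)*Ro.from_euler('y',-pitch)*Ro.from_matrix(np.diag([1,-1,-1]))
    np.set_printoptions(precision=4,suppress=True)
    print('t',round(s['t'],2),'pos',s['eef_pos'].round(1),'w',round(s['width'],1),'F',s['contact_force'].round(1),'M',s['moment'].round(2))
    print('shift',R.inv().apply(np.array([x,y,z])-s['eef_pos']).round(1),'twist',(R.inv()*G).as_rotvec().round(4))
E
python3 -m jog '[{"fingers":0,"xyz":[0,0,0],"twist":[0,0,0.12]},{"fingers":0,"xyz":[0,0,0],"twist":[0,0,0.12]},{"fingers":0,"xyz":[0,0,0],"twist":[0,0,0.12]},{"fingers":0,"xyz":[0,0,0],"twist":[0,0,0.12]},{"fingers":0,"xyz":[0,0,0],"twist":[0,0,0.12]}]' 40
python3 -c "
from h import *
need(513.7,-134.8,120,-.217)"
```

```text
t: 0.52
eef_pos: [280.7, -554.8, 226.0]
eef_rot: [-3.124, 0.243, 0.006]
contact_force: [-0.2, -0.1, -0.4]
width: 85.5
t 0.52 pos [ 280.7 -554.8  226. ] w 85.5 F [-0.2 -0.1 -0.4] M [-0.01  0.01  0.04]
shift [ 165.8 -450.1  108.9] twist [-0.0081  0.0049  0.0618]
```

```bash

python3 -m jog '[{"fingers":0,"xyz":[0.014,-0.038,0],"twist":[0,0,0.06]},{"fingers":0,"xyz":[0.014,-0.038,0],"twist":[0,0,0]},{"fingers":0,"xyz":[0.014,-0.038,0],"twist":[0,0,0]},{"fingers":0,"xyz":[0.014,-0.038,0],"twist":[0,0,0]},{"fingers":0,"xyz":[0.014,-0.038,0],"twist":[0,0,0]}]'
python3 -m jog '[{"fingers":0,"xyz":[0.014,-0.038,0],"twist":[0,0,0]},{"fingers":0,"xyz":[0.014,-0.038,0],"twist":[0,0,0]},{"fingers":0,"xyz":[0.014,-0.038,0],"twist":[0,0,0]},{"fingers":0,"xyz":[0.014,-0.038,0],"twist":[0,0,0]},{"fingers":0,"xyz":[0.014,-0.038,0],"twist":[0,0,0]}]'
python3 -c "
from h import *
need(513.7,-134.8,120,-.217)"
```

```text
t: 0.93
eef_pos: [386.2, -384.2, 222.7]
eef_rot: [-3.111, 0.372, 0.013]
contact_force: [0.9, -0.7, 0.3]
width: 85.2
t: 1.35
eef_pos: [499.2, -208.7, 221.2]
eef_rot: [-3.108, 0.375, 0.018]
contact_force: [0.5, -0.2, 1.1]
width: 85.4
t 1.35 pos [ 499.2 -208.7  221.2] w 85.4 F [ 0.5 -0.2  1.1] M [-0.03 -0.05  0.03]
shift [ -2.2 -74.3 101.9] twist [-0.0096  0.0127 -0.023 ]
```

```bash

python3 -m jog '[{"fingers":0,"xyz":[0,-0.025,0.02],"twist":[-0.01,0.012,-0.022]},{"fingers":0,"xyz":[0,-0.025,0.02],"twist":[0,0,0]},{"fingers":0,"xyz":[0,-0.02,0.02],"twist":[0,0,0]},{"fingers":0,"xyz":[0,-0.01,0.02],"twist":[0,0,0]},{"fingers":0,"xyz":[0,0,0],"twist":[0,0,0]}]'
python3 - <<'E'
from h import *
need(513.7,-134.8,120,-.217)
c=snap('top','t1.png');
i=cv2.imread('pics/t1.png'); cv2.imwrite('pics/t1c.png',cv2.resize(i[120:250,280:430],(750,650))[:600])
E
```

```text
t: 1.77
eef_pos: [521.5, -118.9, 139.5]
eef_rot: [-3.124, 0.323, -0.007]
contact_force: [-1.0, 0.6, -0.2]
width: 85.0
t 1.77 pos [ 521.5 -118.9  139.5] w 85.0 F [-1.   0.6 -0.2] M [0.03 0.08 0.  ]
shift [-4.4 17.2 19.4] twist [-0.0011 -0.0044  0.0107]
```

View pics/t1c.png

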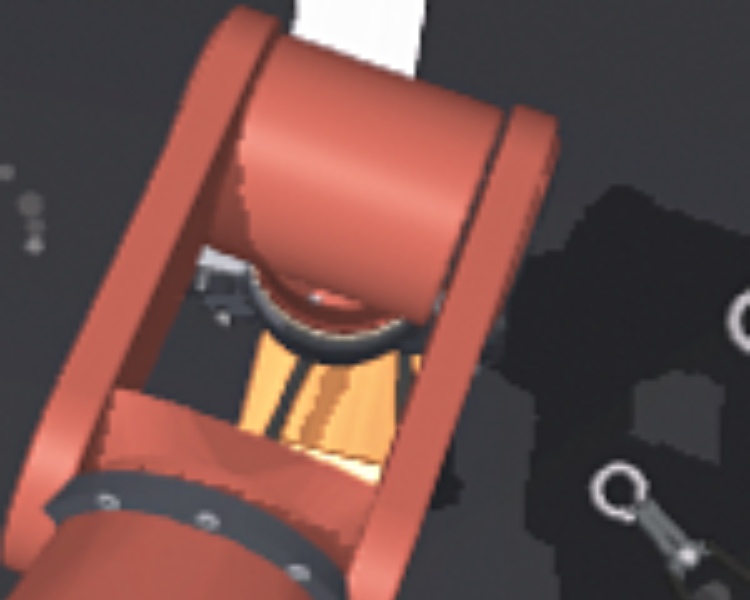

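The top view shows the wrist covering the pliers, as expected. I correct the shift and check from the side.

```bash

python3 -m jog '[{"fingers":0,"xyz":[-0.002,0.009,0.008],"twist":[0,-0.004,0.01]},{"fingers":0,"xyz":[-0.002,0.008,0.008],"twist":[0,0,0]},{"fingers":0,"xyz":[0,0,0],"twist":[0,0,0]}]'
python3 - <<'E'
from h import *
need(513.7,-134.8,39,-.217)
c=snap('side','s1.png');
i=cv2.imread('pics/s1.png'); cv2.imwrite('pics/s1c.png',cv2.resize(i[120:250,240:400],(738,600),interpolation=cv2.INTER_CUBIC))
E
```

```text
t: 2.07
eef_pos: [515.8, -139.6, 126.7]
eef_rot: [3.12, -0.34, 0.009]
contact_force: [-0.3, 0.3, 0.5]
width: 85.4
t 2.07 pos [ 515.8 -139.6  126.7] w 85.4 F [-0.3  0.3  0.5] M [ 0.02  0.08 -0.02]
shift [-3.6 -4.4 87.7] twist [ 0.0021 -0.0062 -0.0001]
```

View pics/s1c.png

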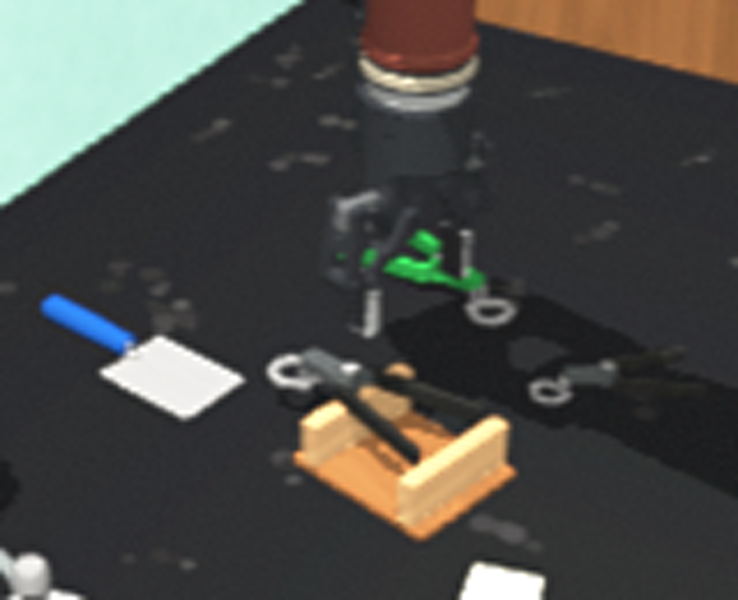

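The side view shows the open fingers above the rest, with tips at crop (370,325) and (465,275). I go part of the way down and check the straddle.

```bash

python3 -m jog '[{"fingers":0,"xyz":[-0.001,-0.002,0.012],"twist":[0.002,-0.006,0]},{"fingers":0,"xyz":[-0.001,-0.001,0.014],"twist":[0,0,0]},{"fingers":0,"xyz":[0,0,0.014],"twist":[0,0,0]},{"fingers":0,"xyz":[0,0,0.008],"twist":[0,0,0]},{"fingers":0,"xyz":[0,0,0],"twist":[0,0,0]}]'
python3 - <<'E'
from h import *
need(513.7,-134.8,39,-.217)
c=snap('side','s2.png');
i=cv2.imread('pics/s2.png'); cv2.imwrite('pics/s2c.png',cv2.resize(i[170:250,270:370],(750,600),interpolation=cv2.INTER_CUBIC))
E
```

```text
t: 2.53
eef_pos: [518.1, -141.8, 80.4]
eef_rot: [3.12, -0.354, 0.016]
contact_force: [-0.6, -0.6, -0.7]
width: 85.3
t 2.53 pos [ 518.1 -141.8   80.4] w 85.3 F [-0.6 -0.6 -0.7] M [ 0.01  0.04 -0.03]
shift [-6.2 -5.9 41.3] twist [ 0.0009 -0.0101 -0.0089]
```

View pics/s2c.png

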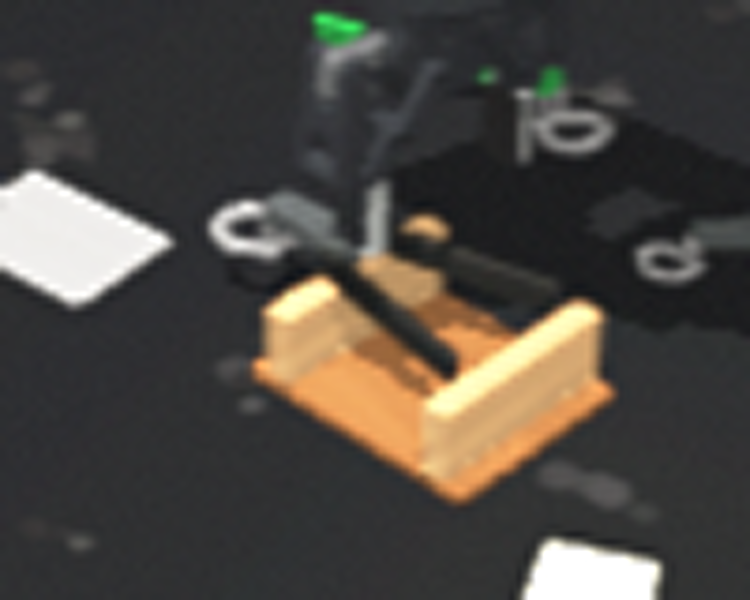

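```bash

python3 -m jog '[{"fingers":0,"xyz":[-0.005,-0.005,-0.001],"twist":[0.001,-0.012,-0.008]},{"fingers":0,"xyz":[-0.002,-0.001,-0.001],"twist":[0,-0.002,0]},{"fingers":0,"xyz":[0,0,0],"twist":[0,0,0]}]'
python3 - <<'E'
from h import *
need(513.7,-134.8,39,-.217)
E
python3 -m jog '[{"fingers":0,"xyz":[0,0,0],"twist":[0,0,0]}]'
python3 - <<'E'
from h import *
need(513.7,-134.8,39,-.217)
E
```

```text
t: 2.83
eef_pos: [513.4, -134.5, 84.4]
eef_rot: [-3.123, 0.341, 0.005]
contact_force: [-0.4, -0.1, 1.0]
width: 85.4
t 2.83 pos [ 513.4 -134.5   84.4] w 85.4 F [-0.4 -0.1  1. ] M [ 0.01 -0.04 -0.01]
shift [ 0.5  0.2 45.4] twist [ 0.0001  0.0029 -0.0008]
t: 2.92
eef_pos: [513.8, -134.4, 85.2]
eef_rot: [3.123, -0.341, -0.003]
contact_force: [1.3, 0.4, -0.2]
width: 85.5
t 2.92 pos [ 513.8 -134.4   85.2] w 85.5 F [ 1.3  0.4 -0.2] M [-0.01 -0.01  0.05]
shift [ 0.   0.4 46.2] twist [ 0.0003  0.0017 -0.0003]
```

```bash
python3 - <<'E'
from h import *
import pickle
S=pickle.load(open('c0.pkl','rb'))['side']
R=cv2.Rodrigues(S['rvec'])[0]; print('cam',-R.T@S['tvec'])
# frame s2: tcp (518.1,-141.8,80.4)
u=np.array([np.cos(.217),-np.sin(.217),0]);v=np.array([np.sin(.217),np.cos(.217),0])
tc=np.array([518.1,-141.8,80.4+13])
P=[tc+42.5*v,tc-42.5*v]
o=np.array([513.7,-134.8,53]); P+= [o+105*u-20*np.array([0,0,1]),o+52*u+[0,0,10],o-45*u+37*v+[0,0,8],o-45*u-37*v+[0,0,8],o+28.5*v+[0,0,8]]
for p in P: print((proj(S,[p])[0]-[270,170])*7.5)
E
```

```text
cam [ 60.46655531 742.90449669 797.06931162]
[367.26880703 241.26850933]
[497.9747322  157.17667886]
[257.51058198 225.95831978]
[343.93841715 218.90698484]
[456.63182687 354.25871954]
[568.61066841 276.07327001]
[389.11145507 300.16940436]
```

The projected fingers and pliers agree with the image within about 1–2 px, so I go down.

```bash

python3 -m jog '[{"fingers":0,"xyz":[-0.001,0,0.011],"twist":[0,0,0]},{"fingers":0,"xyz":[-0.001,0,0.012],"twist":[0,0,0]},{"fingers":0,"xyz":[-0.001,0,0.012],"twist":[0,0,0]},{"fingers":0,"xyz":[-0.001,0,0.006],"twist":[0,0,0]},{"fingers":0,"xyz":[0,0,0],"twist":[0,0,0]}]'
python3 - <<'E'
from h import *
need(513.7,-134.8,39,-.217)
E
```

```text
t: 3.33
eef_pos: [512.3, -134.1, 44.1]
eef_rot: [3.121, -0.339, 0.009]
contact_force: [0.3, -0.1, -0.1]
width: 85.4
t 3.33 pos [ 512.3 -134.1   44.1] w 85.4 F [ 0.3 -0.1 -0.1] M [ 0.05 -0.03 -0.01]
shift [1.5 0.4 5.1] twist [ 0.0016 -0.0057  0.0007]
```

```bash

python3 -m jog '[{"fingers":0,"xyz":[0.001,0,0.009],"twist":[0.001,-0.005,0]},{"fingers":0,"xyz":[0,0,0.005],"twist":[0,0,0]},{"fingers":0,"xyz":[0,0,0],"twist":[0,0,0]}]'
python3 - <<'E'
from h import *
need(513.7,-134.8,30,-.217)
E
```

```text
t: 3.58
eef_pos: [513.6, -134.4, 28.8]
eef_rot: [3.123, -0.339, 0.001]
contact_force: [-0.2, 0.2, 0.2]
width: 85.3
t 3.58 pos [ 513.6 -134.4   28.8] w 85.3 F [-0.2  0.2  0.2] M [-0.    0.04 -0.02]
shift [ 0.2  0.3 -1.2] twist [ 0.0006 -0.0006  0.0008]
```

```bash

python3 -m jog '[{"fingers":0.25,"xyz":[0,0,0],"twist":[0,0,0]},{"fingers":0.3,"xyz":[0,0,0],"twist":[0,0,0]},{"fingers":0.3,"xyz":[0,0,0],"twist":[0,0,0]}]' 40
python3 -m jog '[{"fingers":0.4,"xyz":[0,0,0],"twist":[0,0,0]},{"fingers":0.4,"xyz":[0,0,0],"twist":[0,0,0]}]'
python3 - <<'E'
from h import *
need(513.7,-134.8,30,-.217)
c=snap('side','s3.png');
i=cv2.imread('pics/s3.png'); cv2.imwrite('pics/s3c.png',cv2.resize(i[170:250,270:370],(750,600),interpolation=cv2.INTER_CUBIC))
E
```

```text
t: 3.83
eef_pos: [513.8, -134.4, 29.0]
eef_rot: [3.123, -0.339, -0.0]
contact_force: [-1.2, 0.3, 0.9]
width: 60.0
t: 4.0
eef_pos: [514.4, -134.7, 31.0]
eef_rot: [3.123, -0.339, 0.0]
contact_force: [-0.3, -0.1, -1.1]
width: 51.3
t 4.0 pos [ 514.4 -134.7   31. ] w 51.3 F [-0.3 -0.1 -1.1] M [0.01 0.1  0.04]
shift [-0.6  0.3  1. ] twist [ 0.0005 -0.0002  0.0007]
```

View pics/s3c.png

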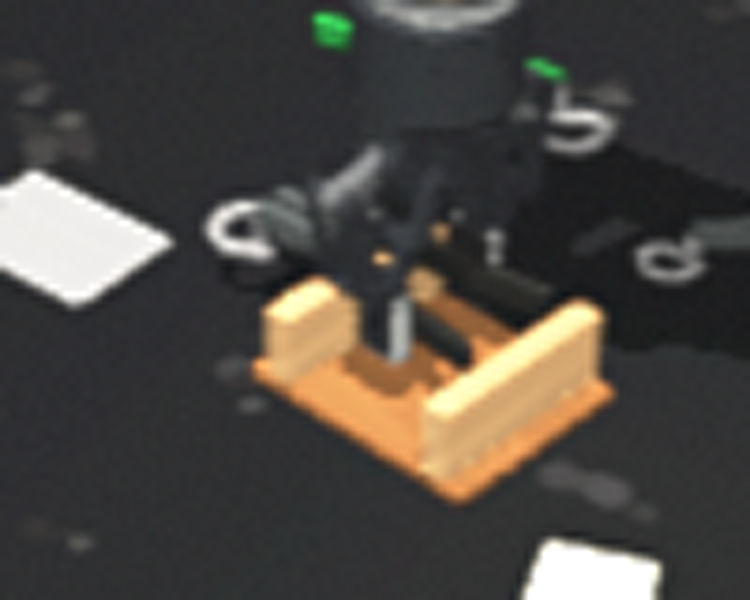

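The handles lie between the pads and have begun to turn in. I finish the squeeze.

```bash

python3 -m jog '[{"fingers":0.5,"xyz":[0,0,0],"twist":[0,0,0]},{"fingers":0.6,"xyz":[0,0,0],"twist":[0,0,0]},{"fingers":0.8,"xyz":[0,0,0],"twist":[0,0,0]},{"fingers":1,"xyz":[0,0,0],"twist":[0,0,0]},{"fingers":1,"xyz":[0,0,0],"twist":[0,0,0]}]' 40
python3 -m jog '[{"fingers":1,"xyz":[0,0,0],"twist":[0,0,0]},{"fingers":1,"xyz":[0,0,0],"twist":[0,0,0]},{"fingers":1,"xyz":[0,0,0],"twist":[0,0,0]}]'
python3 - <<'E'
from h import *
need(513.7,-134.8,30,-.217)
c=snap('side','s4.png');
i=cv2.imread('pics/s4.png'); cv2.imwrite('pics/s4c.png',cv2.resize(i[170:250,270:370],(750,600),interpolation=cv2.INTER_CUBIC))
E
```

```text
t: 4.47
eef_pos: [515.2, -135.0, 33.0]
eef_rot: [3.122, -0.339, 0.003]
contact_force: [-0.3, -0.1, 1.3]
width: 34.3
t: 4.72
eef_pos: [515.2, -135.0, 33.0]
eef_rot: [3.122, -0.339, 0.003]
contact_force: [0.1, 0.8, 0.5]
width: 34.5
t 4.72 pos [ 515.2 -135.    33. ] w 34.5 F [0.1 0.8 0.5] M [ 0.01  0.06 -0.03]
shift [-1.5  0.2  3. ] twist [ 0.0007 -0.0021  0.0005]
```

View pics/s4c.png

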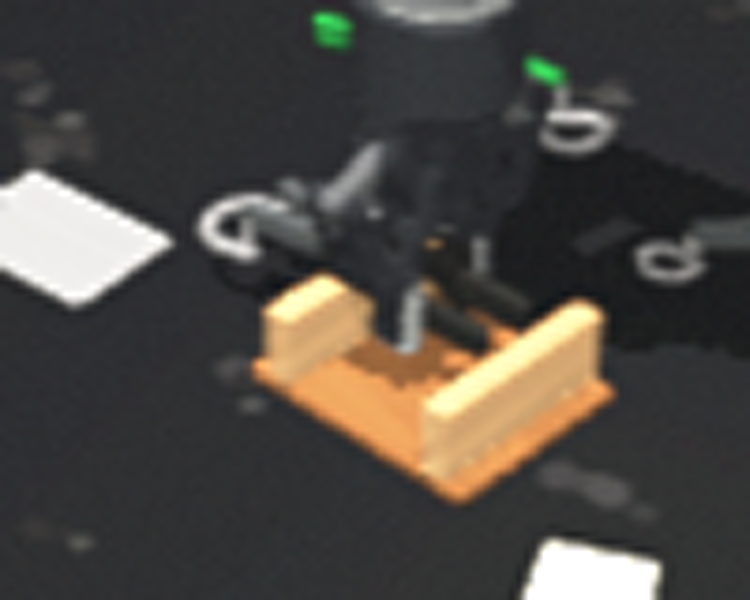

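Width has settled at 34.5 mm and the ring is visibly spread. I lift slowly.

```bash

python3 -m jog '[{"fingers":1,"xyz":[0,0,-0.004],"twist":[0,0,0]},{"fingers":1,"xyz":[0,0,-0.006],"twist":[0,0,0]},{"fingers":1,"xyz":[0,0,-0.01],"twist":[0,0,0]},{"fingers":1,"xyz":[0,0,-0.015],"twist":[0,0,0]},{"fingers":1,"xyz":[0,0,-0.015],"twist":[0,0,0]}]' 40
python3 -m jog '[{"fingers":1,"xyz":[0,0,-0.015],"twist":[0,0,0]},{"fingers":1,"xyz":[0,0,-0.005],"twist":[0,0,0]},{"fingers":1,"xyz":[0,0,0],"twist":[0,0,0]}]'
python3 - <<'E'
from h import *
need(513.7,-134.8,100,-.217)
for n in('side','top'):
  c=snap(n,n[0]+'5.png');
  i=cv2.imread(f'pics/{n[0]}5.png'); a=i[140:220,270:370] if n=='side' else i[120:200,310:410]
  cv2.imwrite(f'pics/{n[0]}5c.png',cv2.resize(a,(750,600),interpolation=cv2.INTER_CUBIC))
E
```

```text
t: 5.18
eef_pos: [510.3, -133.1, 80.6]
eef_rot: [-3.121, 0.339, 0.015]
contact_force: [0.0, 1.0, -1.6]
width: 34.8
t: 5.43
eef_pos: [512.8, -134.0, 106.4]
eef_rot: [-3.123, 0.339, 0.004]
contact_force: [-0.3, -0.4, -2.0]
width: 34.3
t 5.43 pos [ 512.8 -134.   106.4] w 34.3 F [-0.3 -0.4 -2. ] M [ 0.02  0.05 -0.  ]
shift [1.1 0.6 6.4] twist [-0.      0.0027  0.0005]
```

View pics/s5c.png

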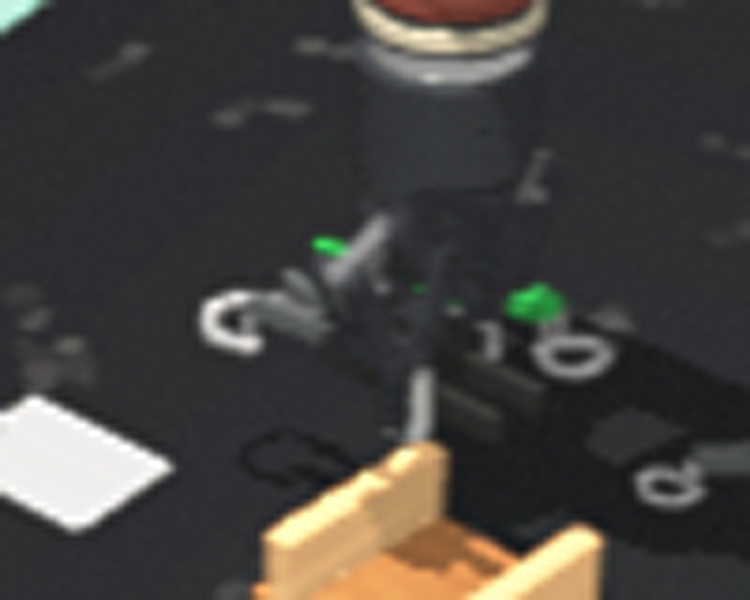

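View pics/t5c.png

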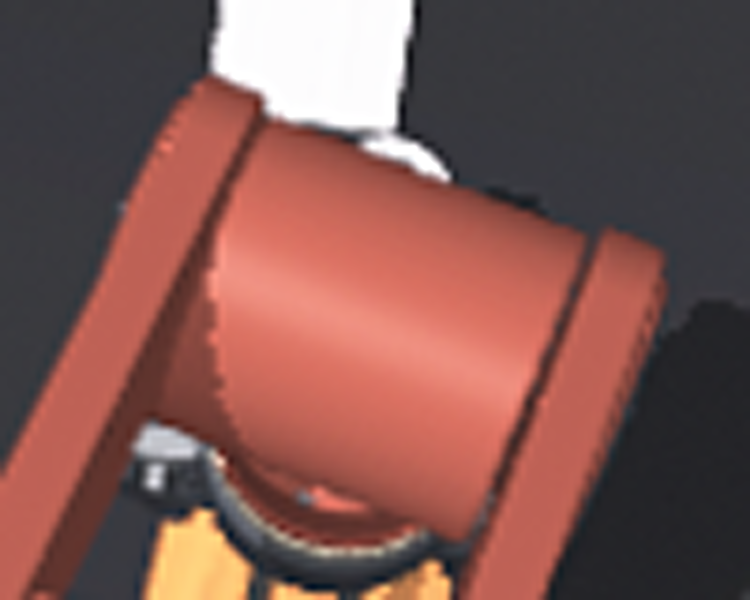

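The pliers hang clear of the rest, with their shadow on the bench. I overlay a level model on the side view to check pitch and slip.

```bash
cat >> h.py <<'E'
def model(c,img,org,yaw,pitch,box,sc,fn,hc=True):
    """overlay pliers model (spread): box=(r0,r1,c0,c1)"""
    r0,r1,c0,c1=box
    a=cv2.resize(img[r0:r1,c0:c1],None,fx=sc,fy=sc,interpolation=cv2.INTER_CUBIC)
    Rm=Ro.from_euler('z',yaw)*Ro.from_euler('y',-pitch)
    def P(q): return proj(c,Rm.apply(np.atleast_2d(q))+org)
    def L(q,col):
        u=((P(q)-[c0,r0]+.5)*sc).astype(int); cv2.polylines(a,[u.reshape(-1,1,2)],False,col,1,cv2.LINE_AA)
    th=np.linspace(0,2*np.pi,40)
    L(np.c_[105+14*np.cos(th),14*np.sin(th),-20+0*th],(0,255,255))
    L([[105-5,0,-20],[105+5,0,-20]],(0,0,255));L([[105,-5,-20],[105,5,-20]],(0,0,255))
    for s in(1,-1):
        L([[-45,s*18,-8],[-45,s*18,8],[35,s*18,8],[35,s*18,-8],[-45,s*18,-8]],(0,255,0))
    L([[52,0,0],[52,0,10]],(255,0,255))
    cv2.imwrite('pics/'+fn,a)
E
python3 - <<'E'
from h import *
import pickle
S=pickle.load(open('c0.pkl','rb'))['side']
s=robot.observe(); print(s['eef_pos'],s['qpos'])
u=np.array([np.cos(.217),-np.sin(.217),0])
model(S,cv2.imread('pics/s5.png'),np.array([512.8,-134,106.4])+[0,0,20]-1.5*u,-.217,0,(140,220,270,370),7,'s5m.png')
E
```

```text
[ 512.17654811 -133.76994513  105.15574117] [-3.87850715e-01  1.64782513e-01  1.93197286e+00 -4.88875349e-04
  1.04919439e+00  1.39976345e+00]
```

View pics/s5m.png

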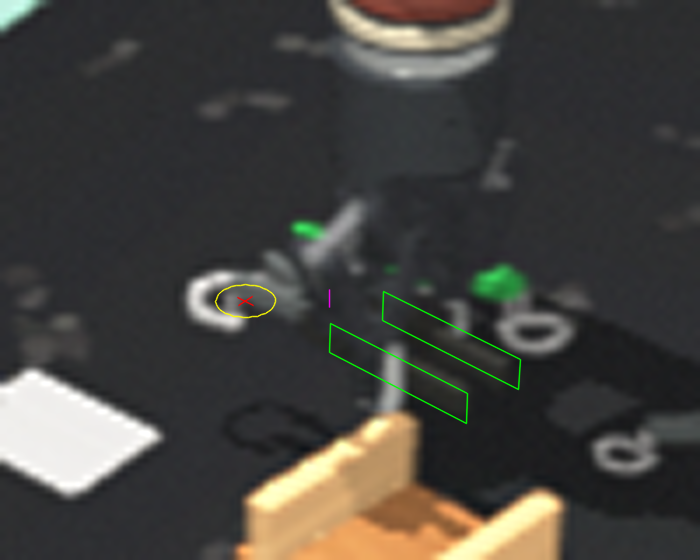

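```bash
cat > m.py <<'E'
from h import *
import pickle,sys
S=pickle.load(open('c0.pkl','rb'))['side']
def run(dx,dz,pitch,fn):
    u=np.array([np.cos(.217),-np.sin(.217),0])
    i=cv2.imread('pics/s5.png'); i=np.clip(255*(i/255.)**.5,0,255).astype(np.uint8)
    model(S,i,np.array([512.8,-134,106.4])+[0,0,dz]+dx*u,-.217,pitch,(170,205,290,350),13,fn)
run(-1.5,20,0,'m1.png'); run(2.5,20,0,'m2.png')
E
python3 m.py
```

```text
(no output)
```

View pics/m1.png

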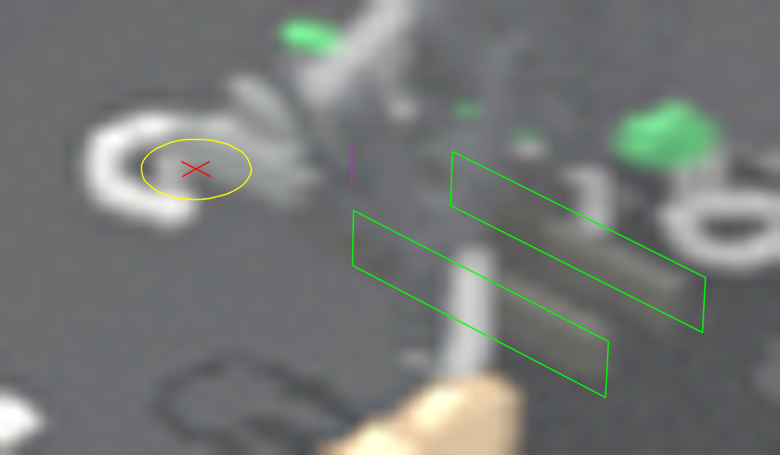

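View pics/m2.png

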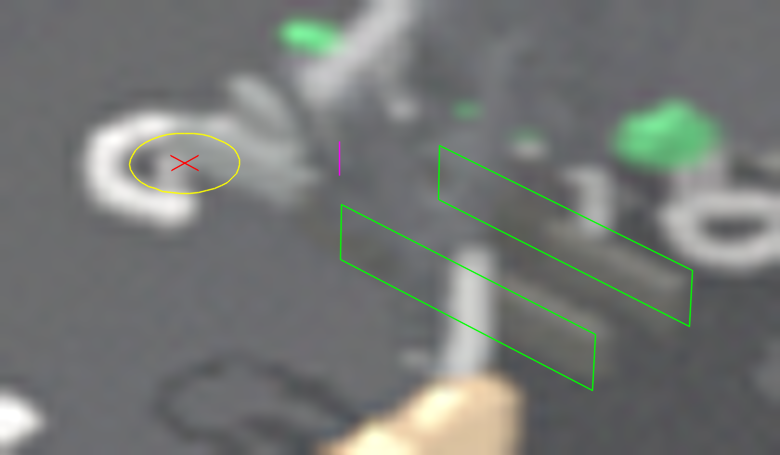

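The model fits to within a few mm, with the ring perhaps slightly further forward. I'll rise and carry the pliers towards the axle, where both cameras resolve better.

```bash

python3 -m jog '[{"fingers":1,"xyz":[0,0,-0.01],"twist":[0,0,0]},{"fingers":1,"xyz":[0,-0.005,-0.015],"twist":[0,0,0]},{"fingers":1,"xyz":[0,-0.012,-0.015],"twist":[0,0,0]},{"fingers":1,"xyz":[0,-0.02,-0.015],"twist":[0,0,0]},{"fingers":1,"xyz":[0,-0.025,-0.005],"twist":[0,0,0]}]'
python3 -m jog '[{"fingers":1,"xyz":[0,-0.025,0],"twist":[0,0,0]},{"fingers":1,"xyz":[0,-0.025,0],"twist":[0,0,0]},{"fingers":1,"xyz":[0,-0.025,0],"twist":[0,0,0]},{"fingers":1,"xyz":[0,-0.025,0],"twist":[0,0,0]},{"fingers":1,"xyz":[0,-0.025,0],"twist":[0,0,0]}]'
python3 -c "
from h import *
need(476,212.3,178,-.217)"
```

```text
t: 5.95
eef_pos: [520.5, -73.9, 162.1]
eef_rot: [-3.119, 0.35, 0.03]
contact_force: [0.9, 0.6, -0.6]
width: 34.1
t: 6.37
eef_pos: [548.5, 52.6, 163.5]
eef_rot: [-3.119, 0.355, 0.031]
contact_force: [-1.2, -0.5, -1.7]
width: 34.5
t 6.37 pos [548.5  52.6 163.5] w 34.5 F [-1.2 -0.5 -1.7] M [ 0.01 -0.01 -0.01]
shift [-106.8 -139.4  -12.4] twist [ 0.0001  0.0202 -0.0096]
```

```bash

python3 -m jog '[{"fingers":1,"xyz":[-0.02,-0.022,-0.008],"twist":[0,0.02,-0.01]},{"fingers":1,"xyz":[-0.025,-0.022,-0.006],"twist":[0,0,0]},{"fingers":1,"xyz":[-0.025,-0.022,-0.002],"twist":[0,0,0]},{"fingers":1,"xyz":[-0.02,-0.022,-0.001],"twist":[0,0,0]},{"fingers":1,"xyz":[-0.005,-0.012,-0.001],"twist":[0,0,0]}]'
python3 -m jog '[{"fingers":1,"xyz":[0,0,0],"twist":[0,0,0]}]'
python3 -c "
from h import *
need(476,212.3,178,-.217)"
```

```text
t: 6.78
eef_pos: [473.6, 177.5, 179.2]
eef_rot: [3.123, -0.339, -0.012]
contact_force: [0.1, -0.8, -1.7]
width: 34.1
t: 6.87
eef_pos: [472.0, 179.9, 179.1]
eef_rot: [-3.123, 0.333, 0.014]
contact_force: [-0.2, -0.1, -2.2]
width: 34.1
t 6.87 pos [472.  179.9 179.1] w 34.1 F [-0.2 -0.1 -2.2] M [0.01 0.02 0.02]
shift [ -2.9 -32.5   1.1] twist [0.0001 0.0089 0.0043]
```

```bash

python3 -m jog '[{"fingers":1,"xyz":[-0.001,-0.012,0],"twist":[0,0.008,0.004]},{"fingers":1,"xyz":[-0.001,-0.013,0],"twist":[0,0,0]},{"fingers":1,"xyz":[0,-0.006,0],"twist":[0,0,0]},{"fingers":1,"xyz":[0,0,0],"twist":[0,0,0]}]'
python3 -c "
from h import *
need(476,212.3,178,-.217)
for n in('side','top'):
  c=snap(n,n[0]+'6.png')
"
```

```text
t: 7.2
eef_pos: [475.4, 211.4, 177.6]
eef_rot: [3.12, -0.337, -0.007]
contact_force: [0.4, -0.1, -1.8]
width: 34.3
t 7.2 pos [475.4 211.4 177.6] w 34.3 F [ 0.4 -0.1 -1.8] M [ 0.08  0.   -0.02]
shift [ 0.4 -1.  -0.4] twist [0.0035 0.0041 0.0019]
```

View pics/s6.png

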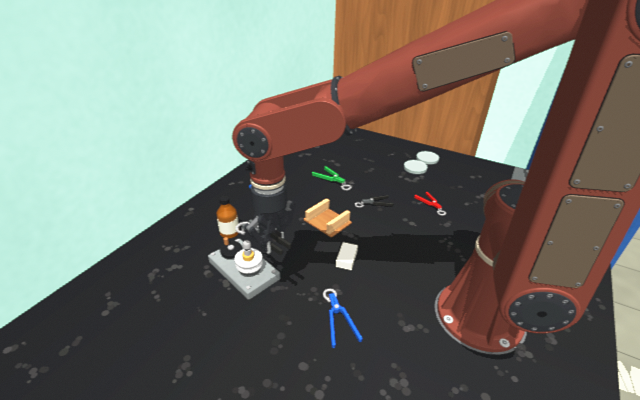

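View pics/t6.png

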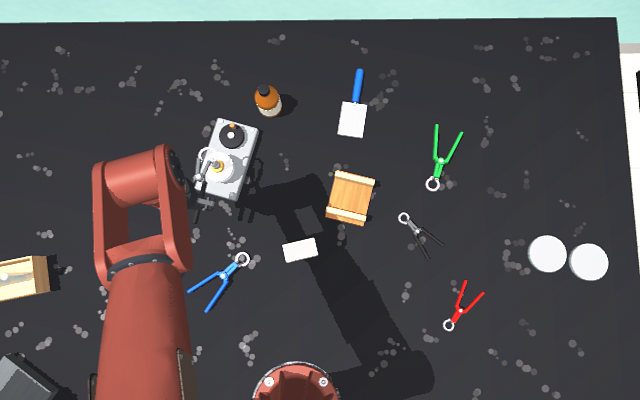

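Both views now show the ring: top at (206,157), side at (243,228). I make close overlays.

```bash
cat > m.py <<'E'
from h import *
import pickle,sys
D=pickle.load(open('c0.pkl','rb'))
def run(n,k,pos,dx,dy,dz,pitch,box,sc,fn,yaw=-.217):
    u=np.array([np.cos(yaw),np.sin(yaw),0]);v=np.array([-u[1],u[0],0])
    i=cv2.imread(f'pics/{n[0]}{k}.png'); i=np.clip(255*(i/255.)**.6,0,255).astype(np.uint8)
    model(D[n],i,np.array(pos)+[0,0,dz]+dx*u+dy*v,yaw,pitch,box,sc,fn)
if __name__=='__main__':
    p=[475.4,211.4,177.6]
    run('side',6,p,0,0,20,0,(205,260,225,300),10,'m3.png')
    run('top',6,p,0,0,20,0,(135,205,180,245),9,'m4.png')
E
python3 m.py
```

```text
(no output)
```

View pics/m3.png

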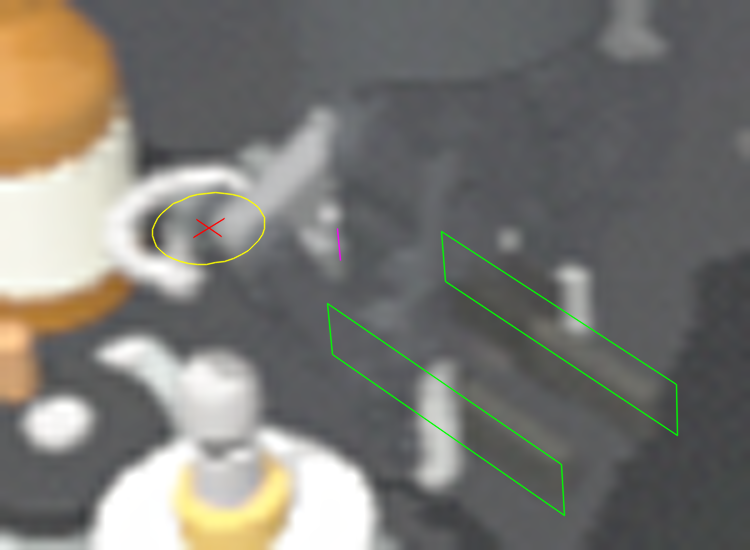

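View pics/m4.png

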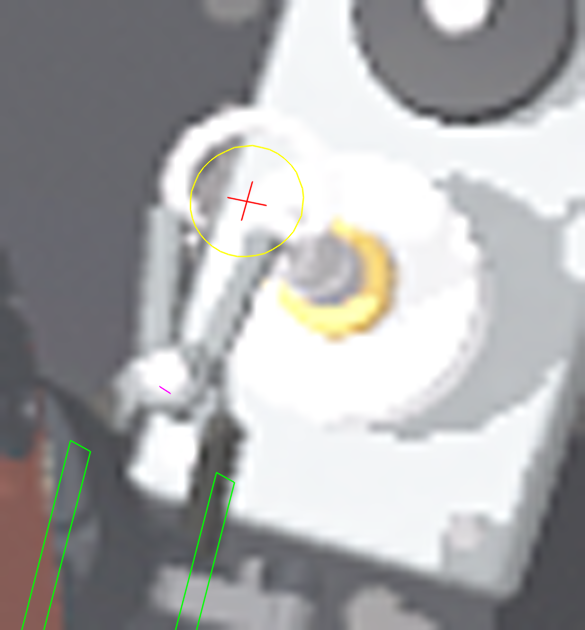

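```bash
python3 - <<'E'
from h import *
import pickle
for n,box in(('side',(205,250,230,280)),('top',(140,185,185,235))):
  i=cv2.imread(f'pics/{n[0]}6.png'); a=i[box[0]:box[1],box[2]:box[3]]
  a=np.clip(a.astype(float)*1.0,0,255)
  if n=='top': a=np.clip((a-60)*1.3,0,255)
  else: a=255*(a/255)**.6
  cv2.imwrite(f'pics/{n[0]}6z.png',cv2.resize(a.astype(np.uint8),None,fx=13,fy=13,interpolation=cv2.INTER_LANCZOS4))
E
```

```text
(no output)
```

View pics/t6z.png

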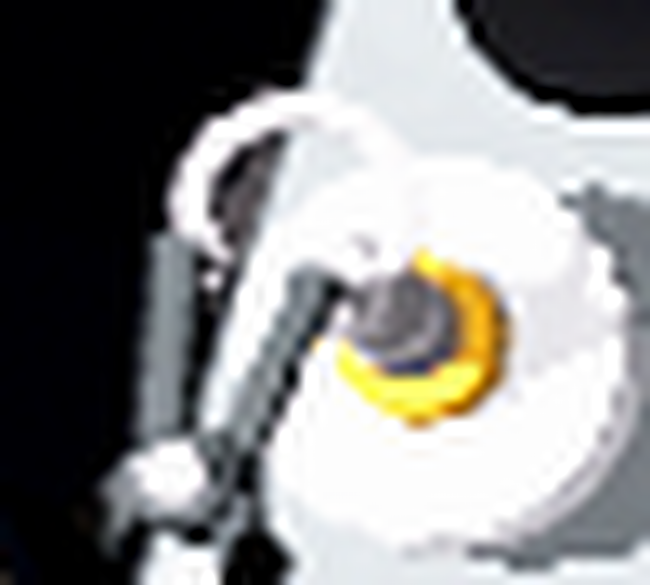

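View pics/s6z.png

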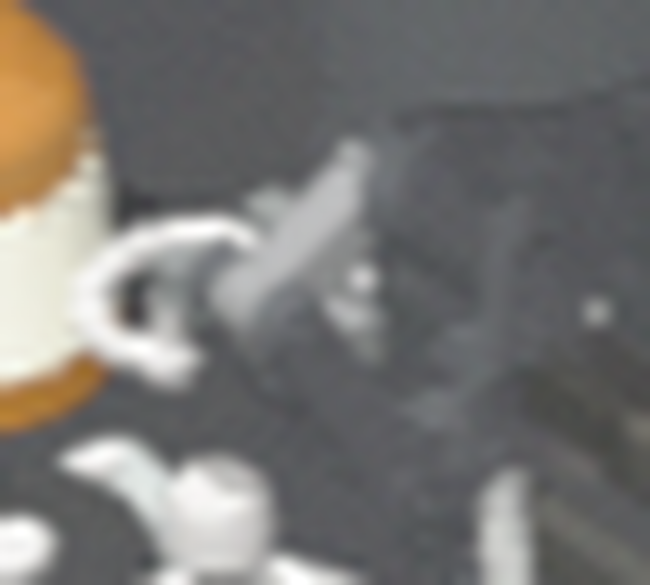

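```bash
python3 - <<'E'
from h import *
import pickle
D=pickle.load(open('c0.pkl','rb'));T,S=D['top'],D['side']
tcp=np.array([475.4,211.4,0]);y=-.217
def loc(p):
    d=(p-tcp)[:2]; return np.array([d[0]*np.cos(y)+d[1]*np.sin(y),-d[0]*np.sin(y)+d[1]*np.cos(y)])
t=lambda a,b:(a/13+185-.5,b/13+140-.5); s=lambda a,b:(a/13+230-.5,b/13+205-.5)
print('pivot',loc(ray(T,t(170,475),207.6)))
for q in [(295,212),(170,195),(270,88),(205,205),(290,125),(215,265),(370,245)]: print('ring',q,loc(ray(T,t(*q),179.6)))
print('axle top now',ray(T,t(405,310),130),'S',ray(S,s(222,475),130))
for q in [(75,290),(195,215),(120,300),(180,375),(170,245),(365,280)]: print('Sring',q,loc(ray(S,s(*q),179.6)))
E
```

```text
pivot [55.06501569 -0.09486918]
ring (295, 212) [107.11232705  -0.56738674]
ring (170, 195) [105.46324808  21.1651233 ]
ring (270, 88) [127.24724972   9.05099274]
ring (205, 205) [105.03845007  14.84645454]
ring (290, 125) [121.68078581   4.06602356]
ring (215, 265) [95.26164901 10.54016424]
ring (370, 245) [104.24641328 -14.57380723]
axle top now [573.24942759 180.7977936  130.        ] S [580.2403694  188.52685739 130.        ]
Sring (75, 290) [123.07537964  17.49603724]
Sring (195, 215) [124.22148296 -12.98750664]
Sring (120, 300) [114.3391975   13.45187886]
Sring (180, 375) [88.5288662  19.56920861]
Sring (170, 245) [120.47412132  -3.71961022]
Sring (365, 280) [ 84.43624174 -22.73572544]
```

```bash
python3 - <<'E'
from h import *
import pickle
D=pickle.load(open('c0.pkl','rb'));T,S=D['top'],D['side']
for z,c in((130,T),(130,S),(90,T),(90,S),(75,T),(75,S)):pass
a=np.array([579.2,189.2,0])
th=np.linspace(0,2*np.pi,60)
for n,c,box in(('side',S,(230,285,225,280)),('top',T,(140,190,190,240))):
  i=cv2.imread(f'pics/{n}0.png'); r0,r1,c0,c1=box
  m=cv2.resize(i[r0:r1,c0:c1],None,fx=10,fy=10,interpolation=cv2.INTER_CUBIC)
  for r,z,col in((10,128,(0,0,255)),(10,90,(0,0,255)),(16,90,(255,0,0)),(36,75,(0,160,0))):
    u=((proj(c,np.c_[a[0]+r*np.cos(th),a[1]+r*np.sin(th),z+0*th])-[c0,r0]+.5)*10).astype(int)
    cv2.polylines(m,[u.reshape(-1,1,2)],True,col,1,cv2.LINE_AA)
  cv2.imwrite(f'pics/ax_{n}.png',m)
E
```

```text
(no output)
```

View pics/ax_side.png

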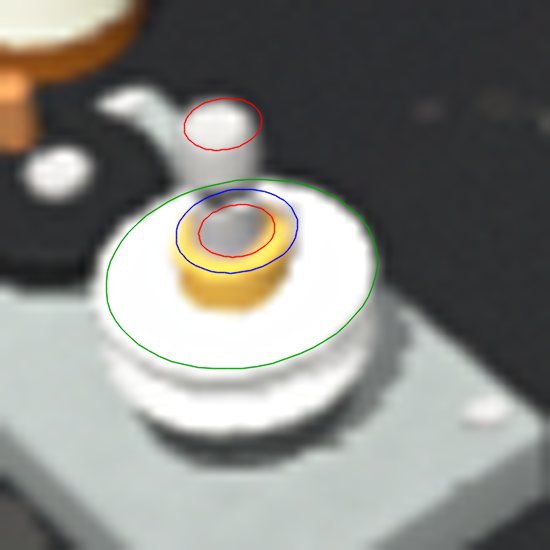

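View pics/ax_top.png

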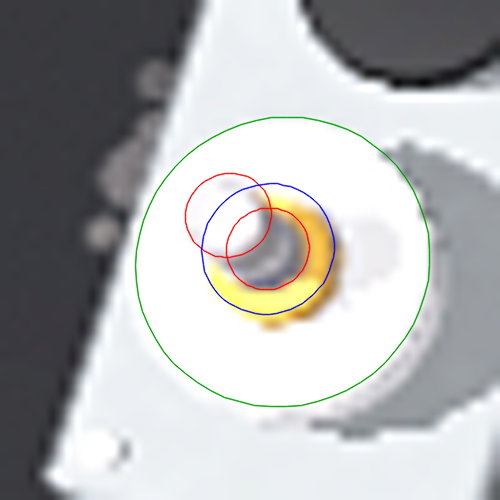

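Axle refined to (579.4, 189.5). The ring centre sits 107.7 mm ahead of the TCP with no sideways offset, about level and at TCP height. Target TCP is (474.2, 212.7). I go down to just above the axle top and recheck.

```bash

python3 -m jog '[{"fingers":1,"xyz":[-0.001,-0.002,0.008],"twist":[0.003,0.004,0.002]},{"fingers":1,"xyz":[-0.001,0,0.008],"twist":[0,0,0]},{"fingers":1,"xyz":[0,0,0.008],"twist":[0,0,0]},{"fingers":1,"xyz":[0,0,0.005],"twist":[0,0,0]},{"fingers":1,"xyz":[0,0,0],"twist":[0,0,0]}]'
python3 -c "
from h import *
need(474.2,212.7,140,-.217)"
```

```text
t: 7.72
eef_pos: [473.7, 210.1, 144.7]
eef_rot: [3.12, -0.347, -0.002]
contact_force: [-0.7, -0.7, -0.7]
width: 34.3
t 7.72 pos [473.7 210.1 144.7] w 34.3 F [-0.7 -0.7 -0.7] M [-0.03  0.1  -0.04]
shift [-0.  -2.6  4.7] twist [ 0.003   0.0013 -0.0042]
```

```bash

python3 -m jog '[{"fingers":1,"xyz":[0,-0.003,0.002],"twist":[0.003,0.001,-0.004]},{"fingers":1,"xyz":[0,0,0],"twist":[0,0,0]},{"fingers":1,"xyz":[0,0,0],"twist":[0,0,0]}]'
python3 - <<'E'
from h import *
need(474.2,212.7,140,-.217)
for n,box in(('side',(205,260,225,285)),('top',(140,190,185,240))):
  snap(n,n[0]+'7.png'); i=cv2.imread(f'pics/{n[0]}7.png'); a=i[box[0]:box[1],box[2]:box[3]].astype(float)
  a=np.clip((a-60)*1.3,0,255) if n=='top' else 255*(a/255)**.6
  cv2.imwrite(f'pics/{n[0]}7z.png',cv2.resize(a.astype(np.uint8),None,fx=11,fy=11,interpolation=cv2.INTER_CUBIC)[:600])
E
```

```text
t: 7.97
eef_pos: [473.6, 212.6, 141.0]
eef_rot: [3.122, -0.341, -0.004]
contact_force: [0.0, 0.4, -1.5]
width: 34.1
t 7.97 pos [473.6 212.6 141. ] w 34.1 F [ 0.   0.4 -1.5] M [0.02 0.06 0.01]
shift [ 0.6 -0.2  1. ] twist [ 0.001   0.0025 -0.0006]
```

View pics/s7z.png

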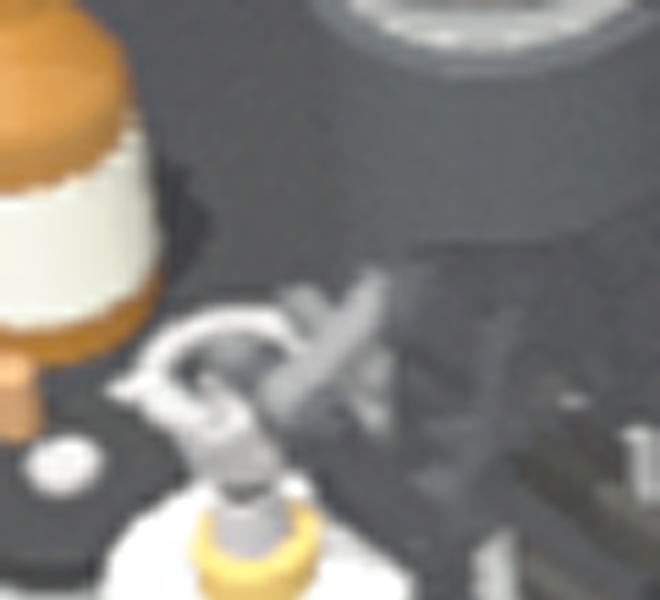

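View pics/t7z.png

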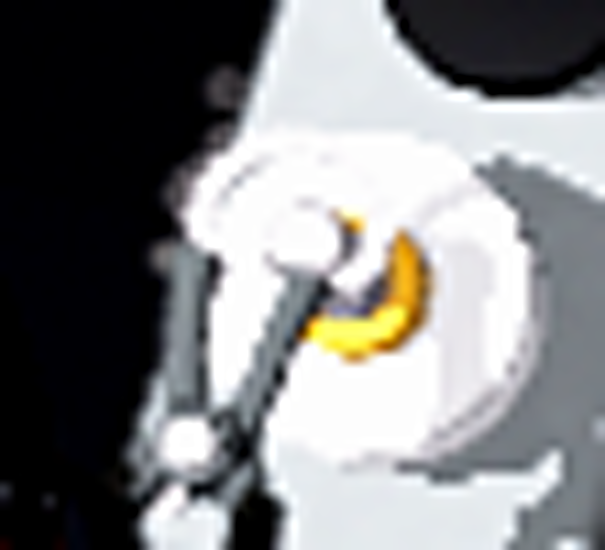

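```bash
python3 - <<'E'
from h import *
import pickle
D=pickle.load(open('c0.pkl','rb'))
u=np.array([np.cos(.217),-np.sin(.217),0]);v=np.array([-u[1],u[0],0])
th=np.linspace(0,2*np.pi,60)[:,None]
tcp=np.array([473.6,212.6,141.]); rc=tcp+107.7*u
ax=np.array([579.4,189.5,129.])
for n,box in(('side',(205,260,225,285)),('top',(140,190,185,240))):
  m=cv2.imread(f'pics/{n[0]}7z.png'); r0,r1,c0,c1=box
  for c,r,col in((rc+[0,0,2],14,(0,0,255)),(rc,19,(0,200,200)),(ax,9,(0,160,0)),(tcp+55*u+[0,0,30],4,(255,0,255))):
    q=((proj(D[n],c+r*np.cos(th)*u+r*np.sin(th)*v)-[c0,r0]+.5)*11).astype(int)
    cv2.polylines(m,[q.reshape(-1,1,2)],True,col,1,cv2.LINE_AA)
  cv2.imwrite(f'pics/{n[0]}7o.png',m)
E
```

```text
(no output)
```

View pics/s7o.png

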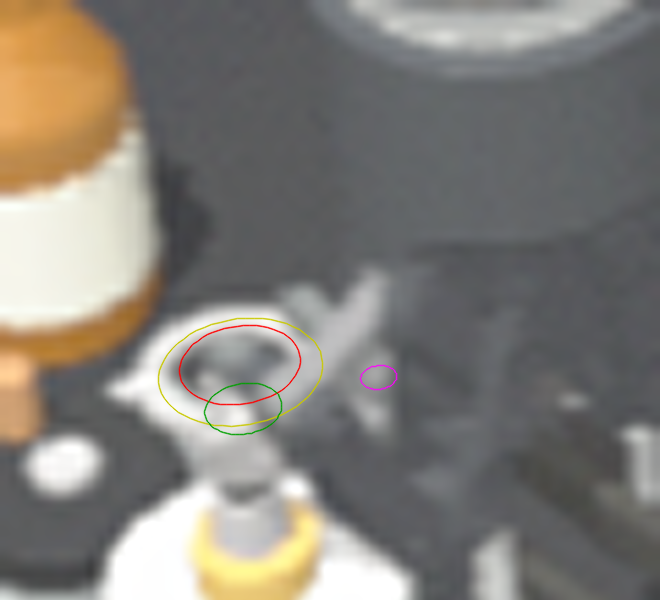

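View pics/t7o.png

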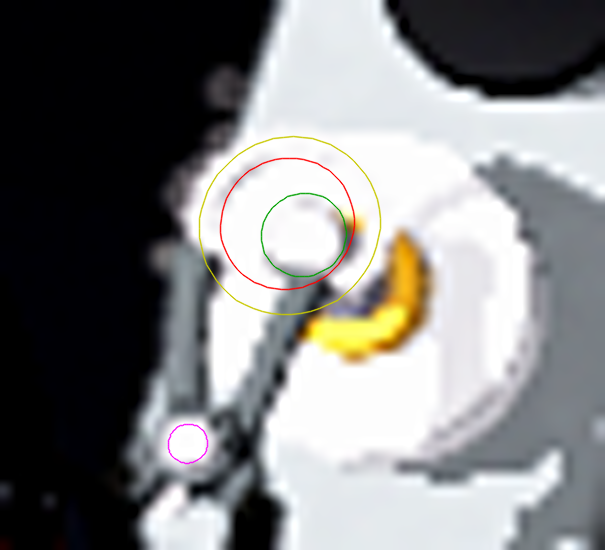

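The overlay matches: pivot and ring inner edge lie on the model in the top view (ring centre crop (290,225)), and the axle is inside the free circle. I slide down gently with checks.

```bash

python3 -m jog '[{"fingers":1,"xyz":[0.0005,0,0.003],"twist":[0.001,0.002,0]},{"fingers":1,"xyz":[0,0,0.003],"twist":[0,0,0]},{"fingers":1,"xyz":[0,0,0.003],"twist":[0,0,0]}]'
python3 -c "
from h import *
need(474.2,212.7,110,-.217)"
```

```text
t: 8.32
eef_pos: [475.7, 213.1, 133.5]
eef_rot: [-3.121, 0.341, -0.006]
contact_force: [-0.1, -0.2, -1.3]
width: 34.2
t 8.32 pos [475.7 213.1 133.5] w 34.2 F [-0.1 -0.2 -1.3] M [0.02 0.04 0.07]
shift [-1.5  0.8 23.5] twist [-0.0022 -0.0036 -0.0003]
```

```bash

python3 -m jog '[{"fingers":1,"xyz":[-0.0015,0.0005,0],"twist":[-0.002,-0.003,0]},{"fingers":1,"xyz":[0,0,0],"twist":[0,0,0]}]'
python3 -c "
from h import *
need(474.2,212.7,110,-.217)"
```

```text
t: 8.48
eef_pos: [473.6, 212.8, 132.7]
eef_rot: [3.123, -0.341, -0.001]
contact_force: [0.2, 0.2, -1.1]
width: 34.5
t 8.48 pos [473.6 212.8 132.7] w 34.5 F [ 0.2  0.2 -1.1] M [0.08 0.1  0.01]
shift [ 0.7 -0.  22.7] twist [ 0.0005  0.0007 -0.0004]
```

```bash

python3 -m jog '[{"fingers":1,"xyz":[0.0004,0,0.003],"twist":[0,0,0]},{"fingers":1,"xyz":[0,0,0.003],"twist":[0,0,0]}]'
python3 -c "
from h import *
need(474.2,212.7,110,-.217)"
python3 -m jog '[{"fingers":1,"xyz":[0,0,0.001],"twist":[0,0,0]},{"fingers":1,"xyz":[0,0,0],"twist":[0,0,0]}]'
python3 -c "
from h import *
need(474.2,212.7,110,-.217)"
```

```text
t: 8.65
eef_pos: [474.5, 212.9, 127.0]
eef_rot: [-3.123, 0.341, -0.001]
contact_force: [-0.1, -0.2, -1.9]
width: 34.2
t 8.65 pos [474.5 212.9 127. ] w 34.2 F [-0.1 -0.2 -1.9] M [0.03 0.1  0.01]
shift [-0.3  0.3 17. ] twist [-0.0001 -0.0006 -0.0003]
t: 8.82
eef_pos: [473.9, 212.7, 125.0]
eef_rot: [3.123, -0.341, -0.001]
contact_force: [-0.4, 0.1, -1.8]
width: 34.4
t 8.82 pos [473.9 212.7 125. ] w 34.4 F [-0.4  0.1 -1.8] M [0.05 0.04 0.03]
shift [ 0.3 -0.  15. ] twist [ 0.0005  0.0006 -0.0003]
```

No contact force while the ring enters. I look again here.

```bash
cat > ov.py <<'E'
from h import *
import pickle,sys
k=sys.argv[1]; D=pickle.load(open('c0.pkl','rb'))
s=robot.observe(); tcp=s['eef_pos']
u=np.array([np.cos(.217),-np.sin(.217),0]);v=np.array([-u[1],u[0],0])
th=np.linspace(0,2*np.pi,60)[:,None]
rc=tcp+107.7*u; ax=np.array([579.4,189.5,129.])
out=[]
for n,box in(('side',(215,265,225,275)),('top',(140,190,185,235))):
  snap(n,f'{n[0]}{k}.png'); i=cv2.imread(f'pics/{n[0]}{k}.png'); r0,r1,c0,c1=box; a=i[r0:r1,c0:c1].astype(float)
  a=np.clip((a-60)*1.3,0,255) if n=='top' else 255*(a/255)**.6
  m=cv2.resize(a.astype(np.uint8),None,fx=8,fy=8,interpolation=cv2.INTER_CUBIC); m0=m.copy()
  for c,r,col in((rc+[0,0,2],14,(0,0,255)),(ax,9,(0,160,0)),(tcp+55*u+[0,0,30],4,(255,0,255))):
    q=((proj(D[n],c+r*np.cos(th)*u+r*np.sin(th)*v)-[c0,r0]+.5)*8).astype(int)
    cv2.polylines(m,[q.reshape(-1,1,2)],True,col,1,cv2.LINE_AA)
  out.append(np.hstack([m0,m])[:300 if 0 else 400])
  cv2.imwrite(f'pics/{n[0]}{k}o.png',out[-1])
E
python3 ov.py 8
```

```text
(no output)
```

View pics/s8o.png

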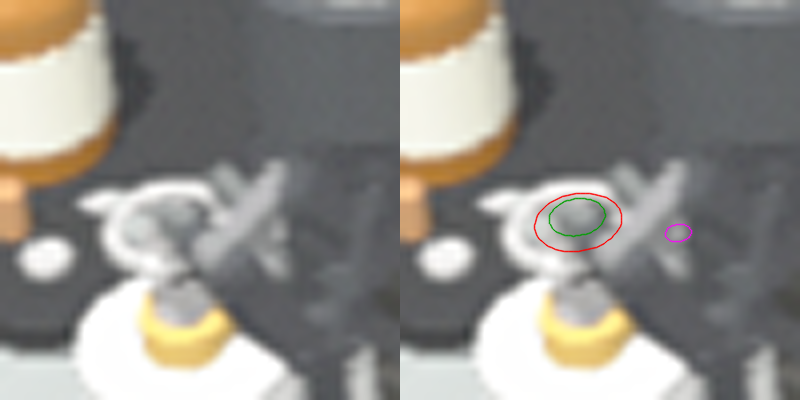

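View pics/t8o.png

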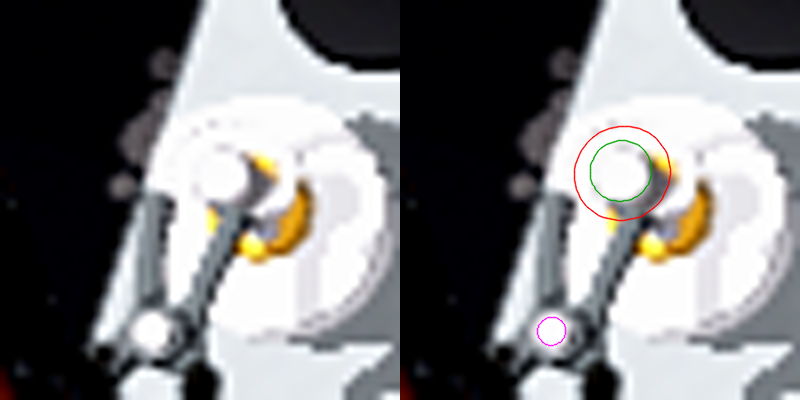

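The axle is inside the ring in both views: side at crop (168,218), top at (222,178). I go on down.

```bash

python3 -m jog '[{"fingers":1,"xyz":[0,0,0.003],"twist":[0,0,0]},{"fingers":1,"xyz":[0,0,0.003],"twist":[0,0,0]},{"fingers":1,"xyz":[0,0,0],"twist":[0,0,0]}]'
python3 -c "
from h import *
need(474.2,212.7,110,-.217)"
python3 -m jog '[{"fingers":1,"xyz":[0,0,0.003],"twist":[0,0,0]},{"fingers":1,"xyz":[0,0,0.001],"twist":[0,0,0]},{"fingers":1,"xyz":[0,0,0],"twist":[0,0,0]}]'
python3 -c "
from h import *
need(474.2,212.7,110,-.217)"
```

```text
t: 9.17
eef_pos: [474.5, 212.9, 119.1]
eef_rot: [-3.123, 0.341, -0.001]
contact_force: [-1.2, 0.0, -2.5]
width: 34.0
t 9.17 pos [474.5 212.9 119.1] w 34.0 F [-1.2  0.  -2.5] M [0.01 0.13 0.02]
shift [-0.2  0.2  9.1] twist [-0.0001 -0.0005 -0.0002]
t: 9.42
eef_pos: [474.4, 212.8, 114.5]
eef_rot: [3.123, -0.341, 0.0]
contact_force: [0.3, -0.2, -1.3]
width: 34.6
t 9.42 pos [474.4 212.8 114.5] w 34.6 F [ 0.3 -0.2 -1.3] M [0.02 0.09 0.02]
shift [-0.2  0.2  4.5] twist [ 0.     -0.0003 -0.0003]
```

```bash

python3 -m jog '[{"fingers":1,"xyz":[0,0,0.002],"twist":[0,0,0]},{"fingers":1,"xyz":[0,0,0.002],"twist":[0,0,0]},{"fingers":1,"xyz":[0,0,0],"twist":[0,0,0]},{"fingers":1,"xyz":[0,0,0],"twist":[0,0,0]}]'
python3 -c "
from h import *
need(474.2,212.7,110,-.217)"
python3 ov.py 9
```

```text
t: 9.75
eef_pos: [474.4, 212.8, 110.0]
eef_rot: [3.123, -0.341, 0.0]
contact_force: [0.0, -0.2, -1.6]
width: 34.2
t 9.75 pos [474.4 212.8 110. ] w 34.2 F [ 0.  -0.2 -1.6] M [-0.05  0.06 -0.02]
shift [-0.1  0.1 -0. ] twist [ 0.0001 -0.0001 -0.0003]
```

View pics/s9o.png

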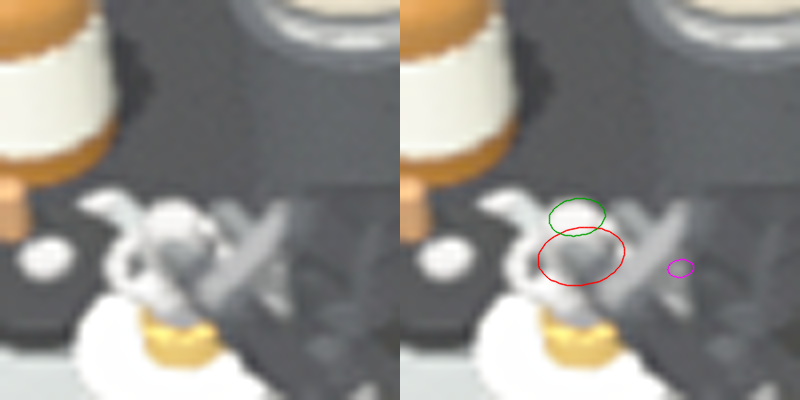

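View pics/t9o.png

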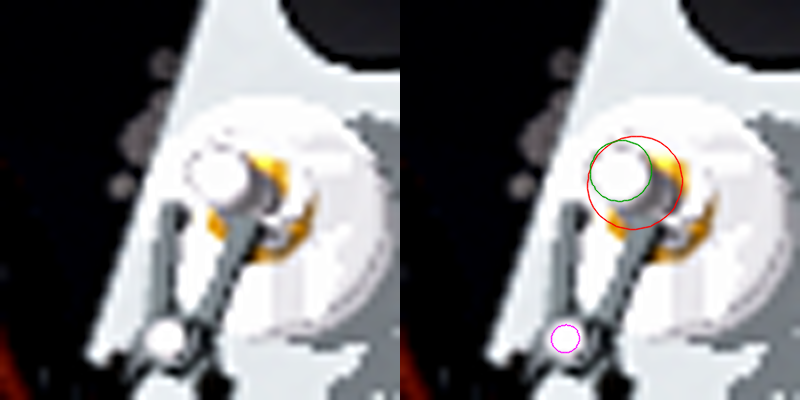

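Forces are only the pliers' weight (-1.6 N) with no side load. One finer zoom in the side view to check the ring height and clearance.

```bash
python3 - <<'E'
from h import *
import pickle
D=pickle.load(open('c0.pkl','rb'))
u=np.array([np.cos(.217),-np.sin(.217),0]);v=np.array([-u[1],u[0],0])
th=np.linspace(0,2*np.pi,80)[:,None]
tcp=np.array([474.4,212.8,110.0]); rc=tcp+107.7*u; ax=np.array([579.4,189.5,0.])
for n,box in(('side',(232,258,232,264)),('top',(148,176,198,230))):
  i=cv2.imread(f'pics/{n[0]}9.png'); r0,r1,c0,c1=box; a=i[r0:r1,c0:c1].astype(float)
  a=np.clip((a-90)*1.5,0,255) if n=='top' else 255*(a/255)**.8
  m=cv2.resize(a.astype(np.uint8),None,fx=20,fy=20,interpolation=cv2.INTER_CUBIC)
  cv2.imwrite(f'pics/{n[0]}9y.png',m)
  for c,r,col in((rc+[0,0,2],14.8,(0,0,255)),(rc+[0,0,2],21,(0,0,255)),(ax+[0,0,110],10,(255,0,0)),(ax+[0,0,130],8.5,(0,160,0))):
    q=((proj(D[n],c+r*np.cos(th)*u+r*np.sin(th)*v)-[c0,r0]+.5)*20).astype(int)
    cv2.polylines(m,[q.reshape(-1,1,2)],True,col,1,cv2.LINE_AA)
  cv2.imwrite(f'pics/{n[0]}9x.png',m)
E
```

```text
(no output)
```

View pics/s9x.png

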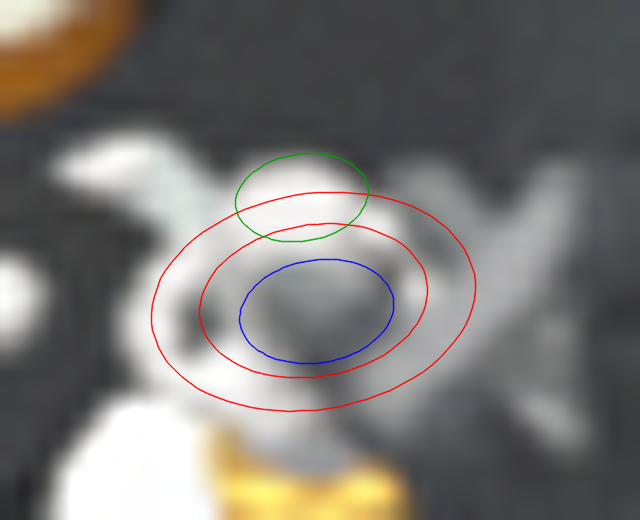

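View pics/t9x.png

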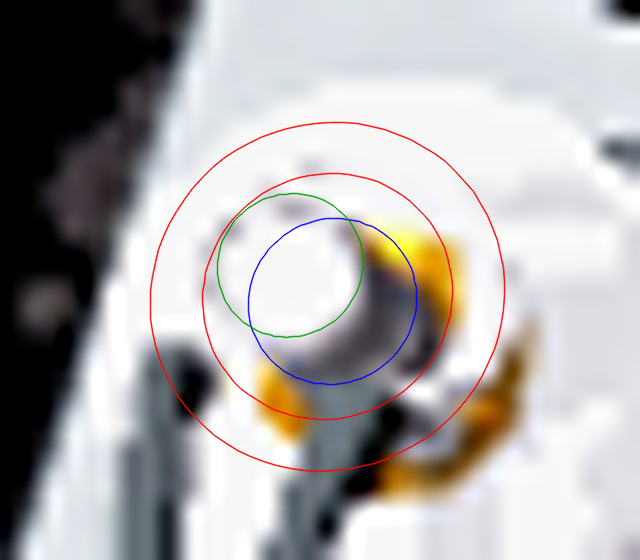

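View pics/s9y.png

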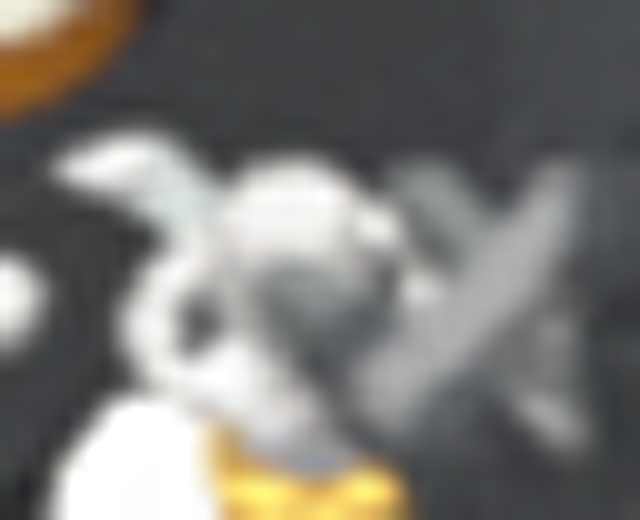

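In both zooms the ring hole is concentric with the axle to about 1 mm, and the ring's height matches the groove. A final settle check, then I hand in.

```bash

python3 -m jog '[{"fingers":1,"xyz":[0,0,0],"twist":[0,0,0]},{"fingers":1,"xyz":[0,0,0],"twist":[0,0,0]}]' 40
python3 -c "
from h import *
need(474.2,212.7,110,-.217); print(abs(robot.observe()['joint_velocities']).max())
robot.close_job()
need(474.2,212.7,110,-.217)"
```

```text
t: 10.02
eef_pos: [474.5, 212.9, 110.2]
eef_rot: [-3.123, 0.341, -0.001]
contact_force: [-0.1, -0.5, -1.6]
width: 34.3
t 10.02 pos [474.5 212.9 110.2] w 34.3 F [-0.1 -0.5 -1.6] M [0.   0.07 0.02]
shift [-0.2  0.2  0.2] twist [-0.0001 -0.0005 -0.0003]
0.002125802284780747
the job is handed in; nothing more can be done
the job is handed in; nothing more can be done
```

I took the larger black pliers off the rest, squeezed the handles right together with 40 N, and slid the spread ring over the axle down to groove height. I handed in at t ≈ 10 s, still holding them there.

**Last checks before handing in:**
- **Position:** the TCP was within 0.4 mm of its target and level to about 0.001 rad; the arm was still.
- **Force:** the only force was the pliers' weight, about 1.6 N, with no side load.
- **Squeeze:** the gripper opening held at 34.3 mm. That is less than the 36 mm stated at the stop, which I took as fully squeezed with a small offset in the reading.
- **Ring:** both cameras showed the axle inside the spread ring, centred to about 1 mm. In the side view the ring's left edge sat 1–1.5 px outside my model.
- **Not measured exactly:** ring height is known to about 1–2 mm, and the pliers' own level, judged from the images, to about 1°.

Nothing in the images or forces suggested I touched the bottle, slide box or spatula, but I made no separate check of them at the end.

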